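# Tip used core-rack spacers through a spring-flap returns bin

## Robot

A 6-joint arm with a two-finger parallel gripper is mounted at the origin on the work surface. World frame = base frame: x ahead of the robot, y to its left, z up, the work surface at z = 0. Lengths are in m, angles in rad, forces in N, time in s.
With the tool pointing down it reaches from about 0.35 to 0.775 m from the base axis. Payload 7.3 kg.
Tool frame: the origin (TCP) lies midway between the tips of the shut fingers; the grasp point (between the pads) lies 19 mm behind it (robot.grip_depth is the z of the grasp point in the tool frame, in m); z points along the fingers, y is the line along which they close (so a half turn about z gives the same grasp; the last joint's range is limited). The gripper opens to 92 mm and grips with 3 to 60 N. Pads are 19 mm wide; open, the fingers measure 130 mm over their backs; the gripper's body (75 mm by 190 mm) begins 47 mm behind the grasp point.
Start: joints at [1.062, 0.342, 1.524, -0, 1.275, -0.146], TCP at [0.186, 0.491, 0.227] pointing down, gripper open.
Joint ranges: [-2.53, 2.53], [-0.77, 2.02], [0.04, 2.7], [-1, 4.14], [0.28, 2.66], [-3.11, 3.11]. Speed limits (rad/s): [2.57, 2.57, 3.14, 3.14, 3.14, 3.14].

## Interface

Orientations are given as [roll, pitch, yaw] about the fixed x, y, z axes, in that order (R = Rz(yaw) Ry(pitch) Rx(roll)).
In Python, from cell import robot, viewer gives the robot as it stands.
- The arm moves only by the tool step_arm, never from a script. Its argument "increments" is a list of rows, each an object with "delta_pos": the shift along the tool's x, y, z in cm, a list of three; "dr": the turn, a rotation vector about the tool's x, y, z in degrees, a list of three; "fingers": the closure, from -1 (fully open) to 1 (shut), so that 0 is half open. In form: [{"delta_pos": [tx, ty, tz], "dr": [wx, wy, wz], "fingers": fingers}, ...]. A call has exactly 5 rows; each row is the pose to reach, as a shift and turn from the pose commanded when the call began, along the tool's axes at that moment; what a row does not reach only later rows make up. A row lasts 1/8 s, in which the tool goes at most 62.5 mm and 10.7 degrees, less where a joint would pass 70% of its speed; a pose out of reach is approached as far as the arm can. A call with a gripper value outside its range is refused whole. The fingers move at their own pace and stop on an object; "newtons" is the grip in N (left out, the last holds). Time passes only in rows, so rows that repeat a pose let the fingers close, or fill a call up. It gives the time, the measured TCP pose, the force, the opening and the grip force at its end, in the units of the state.
- robot.observe(): the state, without advancing time (a new reading comes with each control period).
- viewer.read_camera(name): name is "scene" or "top" or "wrist"; returns the picture (400x640x3 uint8, red, green, blue); there is no depth.
- viewer.camera_params(name): a dict with "K" (3x3 intrinsics, pixels), "T" (4x4, takes a point from camera to world coordinates). Camera axes: x right, y down, z forward; pixel columns grow to the right and rows downward; lengths in m; the calibration is good to about 2 mm. A picture is of the moment at which its call begins: read the wrist's pose just before it. camera_params takes no time and is no camera call; for the wrist camera it gives the pose at the moment of the call.
- robot.hand_in(): hands the job in; it is judged then, once.
The state is a dict: "time": time; "qpos": joint angles; "qvel": joint speeds; "joint_efforts": joint torques, N m; "tool_pos": TCP position; "tool_rot": TCP orientation; "contact_force": force on the tool from outside, world axes, zero at the start; "torque": the same for the moment, N m; "opening": finger opening in m; "grip_force": force on a finger pad.
Only numpy, scipy, OpenCV 4.12 (cv2) and the standard library are available. Lean on these libraries where they do the work, as an engineer would, in place of code of your own. Each camera call takes 0.05 s, during which the arm holds its last target. There are 200 camera calls.

## Task

Return the three wooden spacers lying in the steel scoop tray to the returns bin: push the bin's spring flap inward with the tray's open rim and, with the rim holding the flap open, tip the tray so that all three spacers slide inside. Then draw the tray out so that the flap shuts, set the empty tray down level on the white board and let go. Leave the tube, the comb rack, the tape roll and the carton where they are.

Things in the scene. Friction and masses are not known exactly. Their poses are not given: they have to be found in the camera images.
- tray: Loose steel scoop tray, 0.32 kg, like a small dustpan: flat floor 140 x 110 mm, 4 mm thick; side and back walls rise to 30 mm above its underside (side walls 4 mm thick); no wall at its front (+x) end. Origin: centre of the underside. x points to the open front rim (70 mm from the origin), z up. Starts on the board. Spacers begin to slide in it at 17 to 27 degrees of tilt (varies).
- tray_grip (a point): Middle of the tray's upright handle tab over its back wall: 85 mm above the tray's underside, 64 mm behind its origin (tray -x); tray's axes. The tab is 12 mm thick (tray x), 50 mm wide (tray y), its top 105 mm above the underside; it can be pinched from above either way.
- spacer1: Loose planed wooden spacer, 80 x 22 x 10 mm, 20 g, lying flat in the tray at the start, its length roughly along the tray. Origin: centre of its underside; x along its length, z up.
- spacer2: Loose planed wooden spacer, 80 x 22 x 10 mm, 20 g, lying flat in the tray at the start, its length roughly along the tray. Origin: centre of its underside; x along its length, z up.
- spacer3: Loose planed wooden spacer, 80 x 22 x 10 mm, 20 g, lying flat in the tray at the start, its length roughly along the tray. Origin: centre of its underside; x along its length, z up.
- bin: Fixed grey returns bin, 200 mm deep (x) x 180 mm wide (y) x 215 mm high, with a closed top that has a clear window. Origin: centre of its underside, on the bench; z up. Its front, with the opening, faces -x (front face at x = -100 mm); +x points into the bin. Walls 10 mm, floor 6 mm thick; the inside is 180 x 160 mm. Its yaw varies.
- bin_mouth (a point): Middle of the sill of the bin's opening, on the front face: 85 mm above the bench; same axes as the bin. The opening is 160 mm wide and 112 mm high (from 85 to 197 mm above the bench) and is covered by the flap. A ledge level with the sill (12 mm thick) stands out 15 mm from the front face.
- flap (a joint): Angle of the bin's aluminium spring flap: 0 shut (hanging upright in the opening), grows as it swings into the bin, to 1.45 rad. 152 mm wide, 108 mm long, hinged at the top, 194 mm above the bench, 7 mm behind the front face. Spring 0.3 N m at 0, 0.6 N m at 1 rad: about 3 N at its lower edge to start it, 5 to 8 N at the tray rim while held open. Springs shut when let go.
- board: Fixed white polymer board, 240 (x) x 300 (y) x 20 mm thick. Origin: centre of its underside on the bench; its top is 20 mm above the bench.
- core_tube: Bystander: upright clear sediment core tube with a blue cap, 68 mm across, 210 mm high. Origin: centre of its underside.
- comb_rack: Bystander: white rack with two notched uprights, base 70 x 120 mm, 185 mm high. Origin: centre of its underside.
- tape_roll: Bystander: red tape roll lying flat, 96 mm across, 24 mm high. Origin: centre of its underside.
- carton: Bystander: cardboard carton 80 x 130 x 60 mm. Origin: centre of its underside.
There are look-alikes about, which are no part of the job. What is shaped like the spacer1 but orange, turquoise or yellow is not meant.

How it is judged:
By the outcome, as a careful person would: the job done as asked, in the order asked, and still so for the second after the job is handed in, with the robot touching nothing.
It also fails if it takes over 54 s, if anything falls off the work surface, if the arm or the gripper's body presses on something with over 40 N, if the wrist force passes 120 N, or if a joint passes its speed limit or range.

## Working session

There is one attempt and no reset: what is moved stays moved. The work goes in short steps, Python scripts to look and compute and a tool call to move; the robot and the scene stay as the last step left them, time stands still between calls to the robot, and variables do not carry over. Pictures are saved under pics/ and viewed, at most 10 in all, crops included, and the job is handed in when it is done.

Besides the shell and the picture viewer there is one more tool, called after ">>>" as name(argument=value, ...) on one line, values as JSON. step_arm: Moves the arm, as the interface text tells. Its arguments: {"type":"object","properties":{"increments":{"type":"array"},"newtons":{"type":"number"}},"required":["increments"]}

```bash
ls; mkdir -p pics; python3 - <<'E'
from cell import robot, viewer
import cv2, numpy as np
for n in ("scene","top"):
    im=viewer.read_camera(n); cv2.imwrite(f"pics/{n}0.png",im[:,:,::-1]); p=viewer.camera_params(n); print(n,np.round(p["K"],1).tolist(),np.round(p["T"],3).tolist())
s=robot.observe(); print(s["time"],s["tool_pos"],s["tool_rot"],s["opening"],robot.grip_depth)
E
```

```text
pics
scene [[402.3, 0.0, 321.0], [0.0, 402.3, 192.7], [0.0, 0.0, 1.0]] [[-0.725, 0.585, -0.363, 0.988], [0.688, 0.626, -0.366, 0.369], [0.014, -0.515, -0.857, 1.201], [0.0, 0.0, 0.0, 1.0]]
top [[496.0, 0.0, 317.3], [0.0, 496.0, 203.4], [0.0, 0.0, 1.0]] [[-0.025, -0.996, 0.08, 0.449], [-1.0, 0.024, -0.014, -0.066], [0.012, -0.08, -0.997, 1.317], [0.0, 0.0, 0.0, 1.0]]
0.1 [0.18609949 0.49049233 0.22611325] [-3.14019043e+00 -2.12994616e-04  2.77876294e+00] 0.09153992163820425 -0.0188
```

View pics/top0.png

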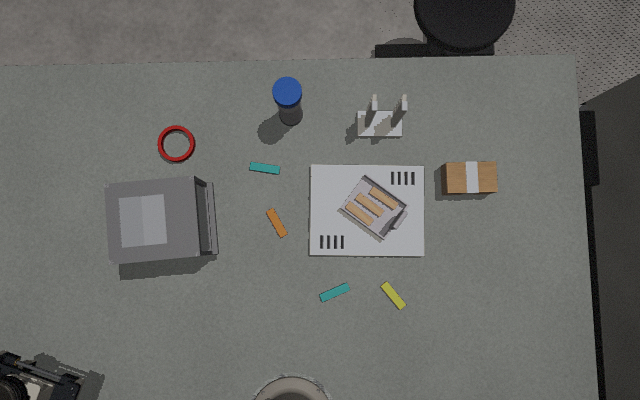

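View pics/scene0.png

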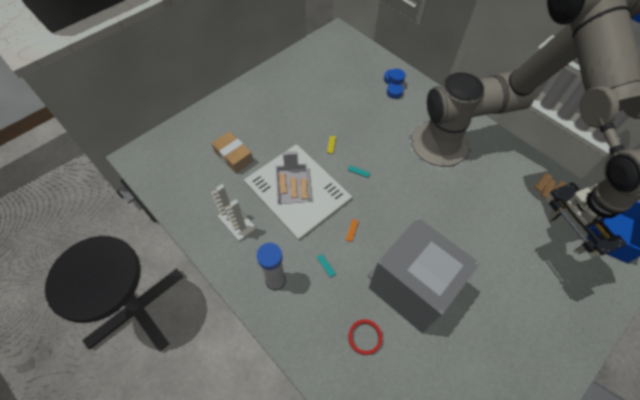

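```bash
python3 - <<'E'
import cv2, numpy as np
im=cv2.imread("pics/top0.png")
a=cv2.resize(im[165:275,95:235],None,fx=5,fy=5,interpolation=cv2.INTER_CUBIC)[:500]
b=cv2.resize(im[165:255,325:420],None,fx=5,fy=5,interpolation=cv2.INTER_CUBIC)
c=np.zeros((590,800,3),np.uint8)
a=cv2.resize(im[170:270,100:225],None,fx=3.2,fy=3.2,interpolation=cv2.INTER_CUBIC)
b=cv2.resize(im[165:250,325:420],None,fx=4,fy=4,interpolation=cv2.INTER_CUBIC)
c[:a.shape[0],:a.shape[1]]=a; c[:b.shape[0],400:400+b.shape[1]]=b
cv2.imwrite("pics/crop1.png",cv2.convertScaleAbs(c[:345],alpha=1.4,beta=20))
E
```

```text
(no output)
```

View pics/crop1.png

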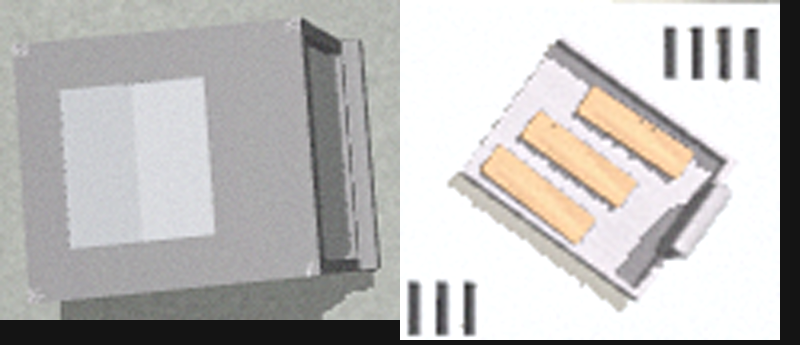

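```bash
cat > h.py <<'E'
import numpy as np, cv2
from scipy.spatial.transform import Rotation as R
from cell import robot, viewer
def ray(n,px,z,p=None):
    p=p or viewer.camera_params(n); px=np.atleast_2d(np.array(px,float)); K,T=np.array(p["K"]),np.array(p["T"])
    d=np.c_[px,np.ones(len(px))]@np.linalg.inv(K).T@T[:3,:3].T; o=T[:3,3]
    return o+d*((z-o[2])/d[:,2])[:,None]
def pose():
    s=robot.observe(); return np.array(s["tool_pos"]),R.from_euler("xyz",s["tool_rot"]),s
def delta(pos,rot):
    p,r,_=pose(); return (r.inv().apply(np.array(pos)-p)*100).round(2),(r.inv()*rot).as_rotvec(degrees=True).round(2)
E
python3 - <<'E'
from h import *
A=lambda l:np.array(l)/3.2+[100,170]
B=lambda l:(np.array(l)-[400,0])/4+[325,165]
np.set_printoptions(precision=3,suppress=True)
bt=ray("top",A([(14,42),(30,302),(318,272),(302,18)]),.215);print("bin",bt,bt.mean(0),[np.linalg.norm(bt[i]-bt[i-1]) for i in range(4)])
d1=bt[0]-bt[3];d2=bt[1]-bt[2];print("yaw",np.degrees(np.arctan2(d1[1],d1[0])),np.degrees(np.arctan2(d2[1],d2[0])), "from front",np.degrees(np.arctan2(*(bt[3]-bt[2])[:2]*[1,1])))
l=ray("top",A([(362,40),(380,270)]),.085);print("ledge",l,np.linalg.norm(l[0]-l[1]))
t=ray("top",B([(558,40),(455,178),(630,308),(735,160)]),.05);print("tray",t,t.mean(0),[np.linalg.norm(t[i]-t[i-1]) for i in range(4)])
for a,b in((2,1),(3,0)):
  d=t[b]-t[a];print("yaw",np.degrees(np.arctan2(d[1],d[0])))
print("tab",ray("top",B([(722,188),(679,252)]),.125))
print("board",ray("top",[(311,165),(423,165),(424,256),(311,256)],.02))
im=cv2.imread("pics/top0.png");hsv=cv2.cvtColor(im,cv2.COLOR_BGR2HSV)
m=cv2.inRange(hsv,(8,60,90),(22,255,255));m[:,:330]=0;m[:,415:]=0
for c in cv2.findContours(m,0,2)[0]:
  if cv2.contourArea(c)>50:
    q=ray("top",cv2.boxPoints(cv2.minAreaRect(c)),.034);e=q[1]-q[0];f=q[2]-q[1];g=e if e@e>f@f else f
    print("sp",q.mean(0),np.linalg.norm(e),np.linalg.norm(f),np.degrees(np.arctan2(g[1],g[0])))
for n,px,z in(("tube",(287,91),.21),("rack",(380,124),0.0),("tape",(176,143),.02)):print(n,ray("top",px,z))
s=robot.observe();print(s["qpos"])
p=viewer.camera_params("wrist");print(p)
E
```

```text
bin [[0.594 0.391 0.215]
 [0.414 0.378 0.215]
 [0.429 0.181 0.215]
 [0.606 0.191 0.215]] [0.511 0.285 0.215] [np.float64(0.2001331542725733), np.float64(0.18045465411153885), np.float64(0.1978506027626715), np.float64(0.1769424375336157)]
yaw 93.46251062663325 94.47782628268573 from front 86.75063541056115
ledge [[0.606 0.175 0.085]
 [0.428 0.163 0.085]] 0.17921037350021837
tray [[ 0.621 -0.207  0.05 ]
 [ 0.533 -0.138  0.05 ]
 [ 0.448 -0.248  0.05 ]
 [ 0.541 -0.319  0.05 ]] [ 0.536 -0.228  0.05 ] [np.float64(0.13715130186097554), np.float64(0.11139469303780873), np.float64(0.13891429954663942), np.float64(0.11691964471112472)]
yaw 51.85387106952944
yaw 54.1576996344336
tab [[ 0.518 -0.295  0.125]
 [ 0.481 -0.268  0.125]]
board [[ 0.655 -0.07   0.02 ]
 [ 0.648 -0.367  0.02 ]
 [ 0.409 -0.359  0.02 ]
 [ 0.416 -0.064  0.02 ]]
sp [ 0.524 -0.191  0.034] 0.021404065885960277 0.07872250031922202 -128.47072685142783
sp [ 0.546 -0.218  0.034] 0.021545889668678174 0.07891093463247548 -127.90801608130569
sp [ 0.563 -0.256  0.034] 0.021137608972084596 0.07847275700733754 -125.37315591273668
tube [[ 0.796 -0.019  0.21 ]]
rack [[ 0.766 -0.259  0.   ]]
tape [[0.722 0.285 0.02 ]]
[ 1.062  0.343  1.525  0.     1.275 -0.146]
{'K': array([[277.219,   0.   , 321.706],
       [  0.   , 277.219, 196.374],
       [  0.   ,   0.   ,   1.   ]]), 'T': array([[ 0.354,  0.894,  0.273,  0.112],
       [ 0.935, -0.338, -0.105,  0.519],
       [-0.002,  0.292, -0.956,  0.385],
       [ 0.   ,  0.   ,  0.   ,  1.   ]])}
```

>>> step_arm(increments=[{"delta_pos": [0,0,-6],"dr": [0,0,0],"fingers": -1},{"delta_pos": [-4,-3.5,-9],"dr": [0,0,0],"fingers": -1},{"delta_pos": [-8.7,-7.5,-10.4],"dr": [0,0,0],"fingers": -1},{"delta_pos": [-13.3,-11.5,-10.4],"dr": [0,0,0],"fingers": -1},{"delta_pos": [-18,-15.5,-10.4],"dr": [0,0,0],"fingers": -1}])

```text
time: 0.72
tool_pos: [0.3, 0.2803, 0.3307]
tool_rot: [3.141, 0.0, 2.78]
contact_force: [1.2, 1.6, -0.1]
opening: 0.0919
grip_force: 0.0
```

>>> step_arm(increments=[{"delta_pos": [-4.6,-4,0],"dr": [0,0,0],"fingers": -1},{"delta_pos": [-9.2,-8,0],"dr": [0,0,0],"fingers": -1},{"delta_pos": [-13.8,-12,0],"dr": [0,0,0],"fingers": -1},{"delta_pos": [-17.5,-16.5,1],"dr": [0,0,0],"fingers": -1},{"delta_pos": [-21,-21.5,2.5],"dr": [0,0,0],"fingers": -1}])

```text
time: 1.35
tool_pos: [0.42, 0.005, 0.3055]
tool_rot: [3.141, 0.001, 2.779]
contact_force: [0.4, 0.0, 0.4]
opening: 0.0916
grip_force: 0.0
```

```bash
python3 - <<'E'
from h import *
p,r,s=pose();print(s["time"],p,s["tool_rot"],s["qpos"])
yaw=np.radians(53)
tr=R.from_matrix(np.array([[-np.sin(yaw),np.cos(yaw),0],[np.cos(yaw),np.sin(yaw),0],[0,0,-1]]).T.T[[0,1,2]].T if 0 else np.column_stack([[-np.sin(yaw),np.cos(yaw),0],[np.cos(yaw),np.sin(yaw),0],[0,0,-1]]))
print(delta([.498,-.28,.23],tr))
E
```

```text
1.35 [0.42002679 0.004951   0.30551323] [3.14115983e+00 6.93440162e-04 2.77886081e+00] [-1.71337382e-01  8.82881445e-02  1.63476121e+00  2.96476900e-04
  1.41778019e+00 -1.37944709e+00]
(array([-17.4 , -23.88,   7.55]), array([ 0.03,  0.04, 16.22]))
```

>>> step_arm(increments=[{"delta_pos": [-3.5,-4.8,1.5],"dr": [0,0,4],"fingers": -1},{"delta_pos": [-7,-9.6,3],"dr": [0,0,8],"fingers": -1},{"delta_pos": [-10.5,-14.4,4.5],"dr": [0,0,12],"fingers": -1},{"delta_pos": [-14,-19.2,6],"dr": [0,0,16.2],"fingers": -1},{"delta_pos": [-17.4,-23.9,7.5],"dr": [0,0,16.2],"fingers": -1}])

```text
time: 1.98
tool_pos: [0.4975, -0.2803, 0.2299]
tool_rot: [3.141, -0.001, 2.495]
contact_force: [1.0, 0.3, -0.2]
opening: 0.0921
grip_force: 0.0
```

```bash
python3 - <<'E'
from h import *
p=viewer.camera_params("wrist")
im=viewer.read_camera("wrist");cv2.imwrite("pics/w1.png",im[:,:,::-1]);np.savez("w1.npz",K=p["K"],T=p["T"])
p,r,s=pose();print(s["time"],p,s["tool_rot"])
E
```

```text
2.025 [ 0.49763198 -0.28641531  0.22661537] [-3.13896469e+00 -1.25359660e-03  2.49227096e+00]
```

View pics/w1.png

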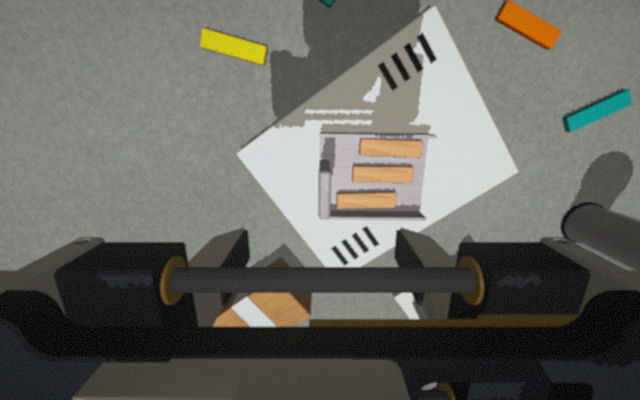

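```bash
python3 - <<'E'
from h import *
d=np.load("w1.npz");P={"K":d["K"],"T":d["T"]};print(P["T"].round(3))
print("tab",ray("",[(325,170),(325,218),(319,195),(331,195)],.125,P))
t=ray("",[(320,134),(427,135),(424,218),(319,219)],.05,P);print("tray",t,t.mean(0))
for a,b in((0,1),(3,2)): e=t[b]-t[a];print(np.degrees(np.arctan2(e[1],e[0])),np.linalg.norm(e))
im=cv2.imread("pics/w1.png");hsv=cv2.cvtColor(im,cv2.COLOR_BGR2HSV)
m=cv2.inRange(hsv,(8,80,100),(20,255,255));m[:130]=0;m[215:]=0;m[:,:325]=0;m[:,430:]=0
for c in cv2.findContours(m,0,2)[0]:
  if cv2.contourArea(c)>200:
    q=ray("",cv2.boxPoints(cv2.minAreaRect(c)),.034,P);e=q[1]-q[0];f=q[2]-q[1];g=e if e@e>f@f else f
    print("sp",q.mean(0),np.linalg.norm(g),np.degrees(np.arctan2(g[1],g[0])))
g=cv2.resize(im[120:230,300:440],None,fx=5,fy=5,interpolation=cv2.INTER_CUBIC);cv2.imwrite("pics/w1c.png",g)
p,r,s=pose();print(s["time"],p,s["tool_rot"],s["qvel"])
E
```

```text
[[ 0.602  0.764  0.233  0.434]
 [ 0.798 -0.576 -0.176 -0.233]
 [ 0.     0.292 -0.956  0.389]
 [ 0.     0.     0.     1.   ]]
tab [[ 0.47920187 -0.26264231  0.125     ]
 [ 0.51896033 -0.29240376  0.125     ]
 [ 0.49580043 -0.28250648  0.125     ]
 [ 0.50297141 -0.27299593  0.125     ]]
tray [[ 0.45338515 -0.24971115  0.05      ]
 [ 0.53137221 -0.14822209  0.05      ]
 [ 0.62100977 -0.20595877  0.05      ]
 [ 0.53943511 -0.31647633  0.05      ]] [ 0.53630056 -0.23009209  0.05      ]
52.46030692803951 0.12799222558302242
53.56841343682285 0.1373628680811212
sp [ 0.56068313 -0.25356974  0.034     ] 0.07719248225448402 52.983639540352016
sp [ 0.54418314 -0.21555225  0.034     ] 0.0778000356774158 51.93190270093207
sp [ 0.52196575 -0.18892344  0.034     ] 0.07832347339151946 50.97764177885936
2.025 [ 0.49763198 -0.28641531  0.22661537] [-3.13896469e+00 -1.25359660e-03  2.49227096e+00] [ 0.0477841  -0.06179089  0.12445791  0.00245479  0.0341523   0.09269199]
```

View pics/w1c.png

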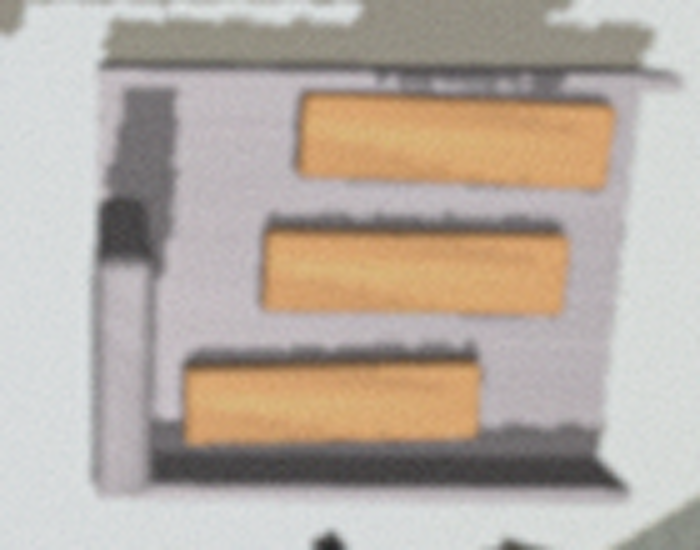

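>>> step_arm(increments=[{"delta_pos": [0,0.2,4],"dr": [0,0,0],"fingers": -1},{"delta_pos": [0,0.2,8],"dr": [0,0,0],"fingers": -1},{"delta_pos": [0,0.2,11.5],"dr": [0,0,0],"fingers": -1},{"delta_pos": [0,0.2,14],"dr": [0,0,0],"fingers": -1},{"delta_pos": [0,0.2,14.7],"dr": [0,0,0],"fingers": -1}])

```text
time: 2.65
tool_pos: [0.4976, -0.2759, 0.0819]
tool_rot: [3.142, -0.004, 2.496]
contact_force: [-0.4, 1.5, 0.3]
opening: 0.0918
grip_force: 0.0
```

>>> step_arm(increments=[{"delta_pos": [0,0,0],"dr": [0,0,0],"fingers": 0.3},{"delta_pos": [0,0,0],"dr": [0,0,0],"fingers": 0.6},{"delta_pos": [0,0,0],"dr": [0,0,0],"fingers": 1},{"delta_pos": [0,0,0],"dr": [0,0,0],"fingers": 1},{"delta_pos": [0,0,0],"dr": [0,0,0],"fingers": 1}], newtons=60)

```text
time: 3.28
tool_pos: [0.4987, -0.2768, 0.084]
tool_rot: [3.141, 0.0, 2.496]
contact_force: [-0.2, -0.6, -0.3]
opening: 0.0462
grip_force: 0.0
```

>>> step_arm(increments=[{"delta_pos": [0,0,0],"dr": [0,0,0],"fingers": 1},{"delta_pos": [0,0,0],"dr": [0,0,0],"fingers": 1},{"delta_pos": [0,0,0],"dr": [0,0,0],"fingers": 1},{"delta_pos": [0,0,0],"dr": [0,0,0],"fingers": 1},{"delta_pos": [0,0,0],"dr": [0,0,0],"fingers": 1}])

```text
time: 3.9
tool_pos: [0.4986, -0.2768, 0.0837]
tool_rot: [-3.142, -0.0, 2.496]
contact_force: [0.4, -1.2, -1.0]
opening: 0.0115
grip_force: 60.0
```

>>> step_arm(increments=[{"delta_pos": [0,0,-0.6],"dr": [0,0,0],"fingers": 1},{"delta_pos": [0,0,-1.8],"dr": [0,0,0],"fingers": 1},{"delta_pos": [0,0,-3.4],"dr": [0,0,0],"fingers": 1},{"delta_pos": [0,0,-5],"dr": [0,0,0],"fingers": 1},{"delta_pos": [0,0,-6],"dr": [0,0,0],"fingers": 1}])

```text
time: 4.53
tool_pos: [0.499, -0.2771, 0.1455]
tool_rot: [3.142, 0.002, 2.496]
contact_force: [0.5, -0.4, -4.2]
opening: 0.0117
grip_force: 60.0
```

>>> step_arm(increments=[{"delta_pos": [0.5,0.9,-0.3],"dr": [0,0,-2],"fingers": 1},{"delta_pos": [1.5,2.6,-0.8],"dr": [0,0,-6],"fingers": 1},{"delta_pos": [3,5.2,-1.4],"dr": [0,0,-10],"fingers": 1},{"delta_pos": [4.5,7.8,-2],"dr": [0,0,-14],"fingers": 1},{"delta_pos": [6,10.4,-2.1],"dr": [0,0,-18],"fingers": 1}])

```text
time: 5.15
tool_pos: [0.5131, -0.1559, 0.1648]
tool_rot: [3.141, -0.0, 2.814]
contact_force: [1.1, -0.0, -4.2]
opening: 0.0116
grip_force: 60.0
```

```bash
cat >> h.py <<'E'
BY=np.radians(93.7); D=np.array([np.cos(BY),np.sin(BY),0]); M=np.array([.5175,.185,0])
G=np.array([0,-.134,.0637+.0188])  # grasp in tray-rim frame: (tray y, tray x, z)
def tcp(rx,rz,th,yaw=BY):
    "TCP pose for rim (underside) rx inside the front face, height rz, front-down tilt th deg"
    d=np.array([np.cos(yaw),np.sin(yaw),0]); t=np.radians(th); Z=np.array([0,0,1.])
    x=d*np.cos(t)-Z*np.sin(t); z=d*np.sin(t)+Z*np.cos(t); y=np.cross(z,x)
    return M+D*rx+Z*rz-.134*x+.0637*z, R.from_matrix(np.column_stack([y,x,-z]))
np.set_printoptions(precision=3,suppress=True)
E
python3 - <<'E'
from h import *
p,r,s=pose();print(s["time"],p,s["tool_rot"],s["qpos"])
print(tcp(-.06,.1,0)[0],delta(*tcp(-.06,.1,0)))
im=viewer.read_camera("scene");cv2.imwrite("pics/s1.png",cv2.resize(im[80:330,180:500],None,fx=2.4,fy=2.4)[:,:,::-1])
E
```

```text
5.15 [ 0.513 -0.156  0.165] [ 3.141 -0.     2.814] [-0.438  0.42   1.586  0.     1.136 -1.681]
[ 0.53  -0.009  0.164] (array([ 3.14, 14.49,  0.12]), array([  0.02,  -0.01, -22.47]))
```

View pics/s1.png

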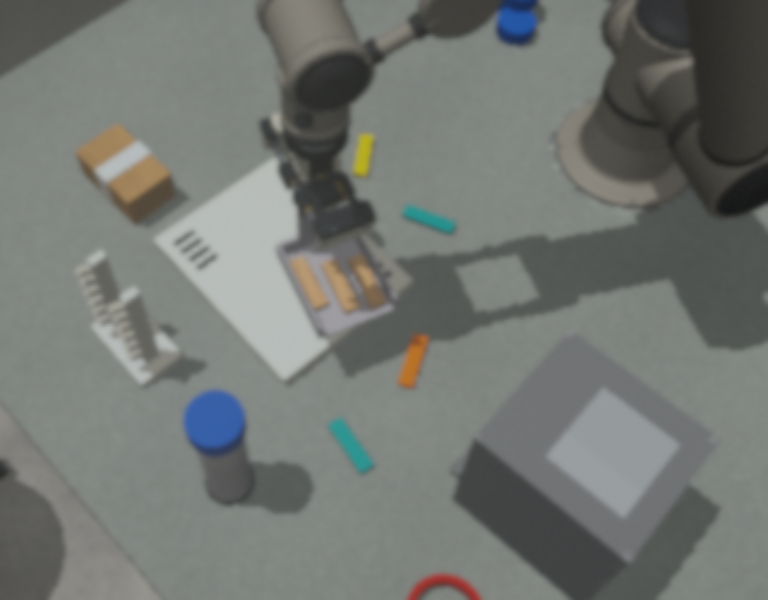

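>>> step_arm(increments=[{"delta_pos": [0.6,2.9,0],"dr": [0,0,-4.5],"fingers": 1},{"delta_pos": [1.3,5.8,0],"dr": [0,0,-9],"fingers": 1},{"delta_pos": [1.9,8.7,0.1],"dr": [0,0,-13.5],"fingers": 1},{"delta_pos": [2.5,11.4,0.1],"dr": [0,0,-18],"fingers": 1},{"delta_pos": [2.9,13.4,0.1],"dr": [0,0,-22.5],"fingers": 1}])

```text
time: 5.82
tool_pos: [0.5289, -0.0196, 0.1634]
tool_rot: [3.141, -0.001, -3.076]
contact_force: [0.5, -0.3, -3.5]
opening: 0.0117
grip_force: 60.0
```

```bash
python3 - <<'E'
from h import *
p,r,s=pose();print(s["time"],p,s["tool_rot"],s["qpos"])
print(delta(*tcp(.035,.1,0)))
for n,c in(("top",(slice(150,270),slice(170,400))),("wrist",(slice(0,400),slice(0,640)))):
  im=viewer.read_camera(n); cv2.imwrite(f"pics/{n}2.png",im[:,:,::-1])
a=cv2.imread("pics/top2.png")[160:270,180:350]; b=cv2.imread("pics/wrist2.png")
c=np.zeros((600,800,3),np.uint8); a=cv2.resize(a,None,fx=2,fy=2); c[:220,:340]=a; b=cv2.resize(b,(592,370)); c[225:595,:592]=b
cv2.imwrite("pics/c2.png",c)
E
```

```text
5.825 [ 0.529 -0.02   0.163] [ 3.141 -0.001 -3.076] [-0.182  0.41   1.607  0.     1.126 -1.819]
(array([-0.2 , 10.59, -0.02]), array([ 0.04, -0.06,  0.08]))
```

View pics/c2.png

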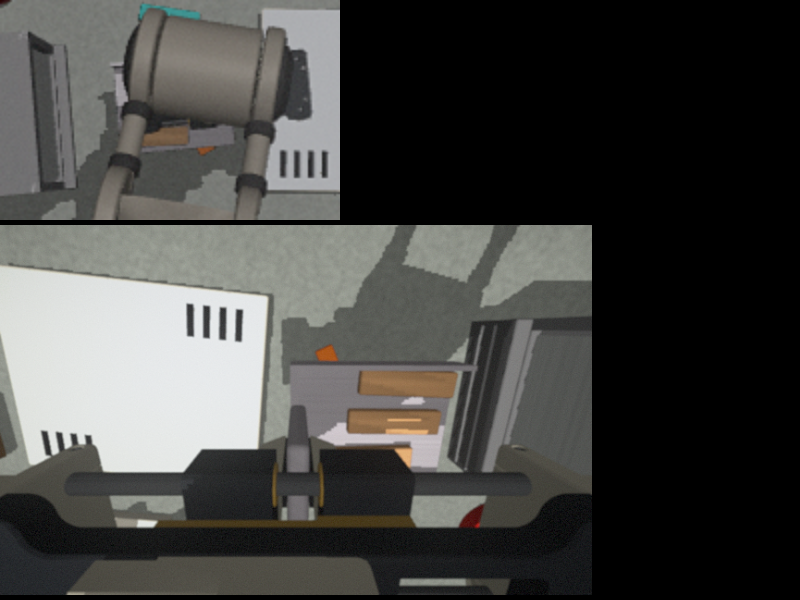

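>>> step_arm(increments=[{"delta_pos": [0,1.5,0],"dr": [0,0,0],"fingers": 1},{"delta_pos": [0,3.3,0],"dr": [0,0,0],"fingers": 1},{"delta_pos": [-0.1,5.2,0],"dr": [0,0,0],"fingers": 1},{"delta_pos": [-0.1,6.6,0],"dr": [0,0,0],"fingers": 1},{"delta_pos": [-0.2,7.8,0],"dr": [0,0,0],"fingers": 1}])

```text
time: 6.55
tool_pos: [0.5265, 0.0577, 0.1638]
tool_rot: [3.142, 0.0, -3.08]
contact_force: [1.2, 0.3, -2.8]
opening: 0.0116
grip_force: 60.0
```

>>> step_arm(increments=[{"delta_pos": [0,0.8,0],"dr": [0,0,0],"fingers": 1},{"delta_pos": [0,1.6,0],"dr": [0,0,0],"fingers": 1},{"delta_pos": [0,2.3,0],"dr": [0,0,0],"fingers": 1},{"delta_pos": [0,2.8,0],"dr": [0,0,0],"fingers": 1},{"delta_pos": [0,2.8,0],"dr": [0,0,0],"fingers": 1}])

```text
time: 7.18
tool_pos: [0.5251, 0.0834, 0.1638]
tool_rot: [-3.139, 0.0, -3.08]
contact_force: [0.6, -6.0, -5.4]
opening: 0.0122
grip_force: 60.0
```

```bash
python3 - <<'E'
from h import *
p,r,s=pose();print(s["time"],p,s["tool_rot"],s["qpos"],s["torque"])
p0=p-(tcp(.035,.1,0)[0]); print("off",p0)
for rx,rz,th in((.035,.1,10),(.035,.104,20),(.035,.108,30),(.035,.11,36)):
  print(th,delta(*tcp(rx,rz,th)))
E
```

```text
7.175 [0.525 0.083 0.164] [-3.139  0.    -3.08 ] [ 0.015  0.413  1.601 -0.003  1.128 -1.617] [-1.556 -0.196  0.283]
off [ 0.001 -0.003  0.   ]
10 (array([ 0.1 ,  1.6 , -2.23]), array([ 9.84, -0.01, -0.15]))
20 (array([ 0.11,  3.27, -4.6 ]), array([19.84, -0.02, -0.14]))
30 (array([ 0.11,  5.25, -6.66]), array([29.84, -0.03, -0.14]))
36 (array([ 0.12,  6.57, -7.67]), array([35.84, -0.04, -0.14]))
```

>>> step_arm(increments=[{"delta_pos": [0,0.7,-0.9],"dr": [4,0,0],"fingers": 1},{"delta_pos": [0,1.3,-1.8],"dr": [8,0,0],"fingers": 1},{"delta_pos": [0.1,2,-2.7],"dr": [12,0,0],"fingers": 1},{"delta_pos": [0.1,2.6,-3.7],"dr": [16,0,0],"fingers": 1},{"delta_pos": [0.1,3.3,-4.6],"dr": [20,0,0],"fingers": 1}])

```text
time: 7.8
tool_pos: [0.5218, 0.1162, 0.2098]
tool_rot: [-2.788, -0.001, -3.081]
contact_force: [0.7, -6.4, -9.4]
opening: 0.0121
grip_force: 60.0
```

```bash
python3 - <<'E'
from h import *
p,r,s=pose();print(s["time"],p,s["tool_rot"],s["qpos"],s["torque"])
for rx,rz,th in((.035,.104,20),(.035,.108,30),(.035,.11,36)):
  print(th,tcp(rx,rz,th)[0],delta(*tcp(rx,rz,th)))
E
```

```text
7.8 [0.522 0.116 0.21 ] [-2.788 -0.001 -3.081] [ 0.278  0.441  1.475 -0.357  1.321 -1.248] [-1.153 -0.363  0.261]
20 [0.522 0.116 0.21 ] (array([-0.01, -0.01,  0.01]), array([-0.29, -0.12, -0.2 ]))
30 [0.521 0.136 0.23 ] (array([-0.  ,  1.15, -2.6 ]), array([ 9.71, -0.13, -0.19]))
36 [0.52  0.149 0.24 ] (array([ 0.  ,  2.04, -4.01]), array([15.71, -0.14, -0.18]))
```

>>> step_arm(increments=[{"delta_pos": [0,0.6,-1.3],"dr": [5,0,0],"fingers": 1},{"delta_pos": [0,1.2,-2.6],"dr": [10,0,0],"fingers": 1},{"delta_pos": [0,2,-4],"dr": [15.7,0,0],"fingers": 1},{"delta_pos": [0,2,-4],"dr": [15.7,0,0],"fingers": 1},{"delta_pos": [0,2,-4],"dr": [15.7,0,0],"fingers": 1}])

```text
time: 8.43
tool_pos: [0.5195, 0.1493, 0.2393]
tool_rot: [-2.52, -0.002, -3.081]
contact_force: [-0.3, -3.9, -9.4]
opening: 0.0116
grip_force: 60.0
```

>>> step_arm(increments=[{"delta_pos": [0,0,0],"dr": [0,0,0],"fingers": 1},{"delta_pos": [0,0,0],"dr": [0,0,0],"fingers": 1},{"delta_pos": [0,0,0],"dr": [0,0,0],"fingers": 1},{"delta_pos": [0,0,0],"dr": [0,0,0],"fingers": 1},{"delta_pos": [0,0,0],"dr": [0,0,0],"fingers": 1}])

```text
time: 9.05
tool_pos: [0.5198, 0.1497, 0.2407]
tool_rot: [-2.518, -0.0, -3.08]
contact_force: [-0.5, -5.2, -9.8]
opening: 0.0117
grip_force: 60.0
```

```bash
python3 - <<'E'
from h import *
p,r,s=pose();print(s["time"],p,s["tool_rot"],s["qpos"],s["torque"])
for n in("top","wrist"):
  im=viewer.read_camera(n); cv2.imwrite(f"pics/{n}3.png",im[:,:,::-1])
a=cv2.imread("pics/top3.png")[160:270,95:265]; b=cv2.imread("pics/wrist3.png")
c=np.zeros((600,800,3),np.uint8); a=cv2.resize(a,None,fx=2,fy=2); c[:220,:340]=a; b=cv2.resize(b,(592,370)); c[225:595,:592]=b
cv2.imwrite("pics/c3.png",c)
E
```

```text
9.05 [0.52  0.15  0.241] [-2.518 -0.    -3.08 ] [ 0.457  0.532  1.349 -0.569  1.537 -1.074] [-0.444  0.021  0.262]
```

View pics/c3.png

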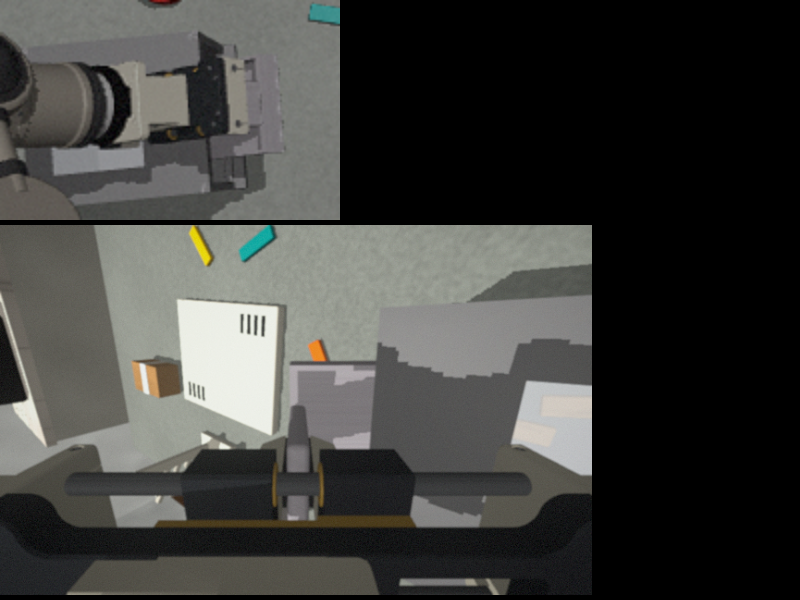

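```bash
python3 - <<'E'
from h import *
print(delta(*tcp(.035,.112,40)))
im=viewer.read_camera("scene");cv2.imwrite("pics/s3.png",im[:,:,::-1])
for n in("s3","wrist3","top3"):
  im=cv2.imread(f"pics/{n}.png");hsv=cv2.cvtColor(im,cv2.COLOR_BGR2HSV);m=cv2.inRange(hsv,(5,25,90),(22,255,255))
  for c in cv2.findContours(m,0,2)[0]:
    if cv2.contourArea(c)>15:print(n,cv2.boundingRect(c),cv2.contourArea(c))
E
```

```text
(array([ 0.01,  0.34, -1.02]), array([ 4.29, -0.12, -0.15]))
s3 (345, 218, 14, 25) 190.0
s3 (433, 210, 12, 12) 21.0
s3 (470, 199, 52, 54) 962.5
s3 (615, 177, 25, 24) 302.0
s3 (535, 172, 37, 34) 663.5
s3 (635, 169, 5, 8) 17.5
s3 (503, 166, 33, 18) 167.5
s3 (224, 144, 28, 29) 333.0
s3 (512, 143, 22, 23) 114.0
s3 (504, 142, 13, 12) 16.5
s3 (211, 131, 26, 27) 274.0
s3 (508, 110, 8, 11) 19.5
s3 (470, 106, 18, 11) 59.0
s3 (438, 98, 8, 8) 20.0
s3 (517, 68, 35, 76) 430.5
s3 (465, 66, 58, 97) 1345.5
s3 (579, 50, 57, 26) 497.0
s3 (545, 46, 34, 24) 300.0
s3 (508, 38, 31, 24) 245.5
s3 (611, 33, 29, 27) 120.5
s3 (596, 30, 18, 12) 19.0
s3 (586, 27, 10, 18) 31.5
s3 (539, 18, 36, 23) 94.5
s3 (514, 18, 16, 11) 16.0
s3 (528, 15, 9, 5) 17.0
wrist3 (504, 382, 11, 8) 27.0
wrist3 (295, 267, 3, 37) 61.0
wrist3 (345, 265, 5, 39) 87.5
wrist3 (24, 170, 7, 16) 17.0
wrist3 (141, 145, 55, 43) 1459.5
wrist3 (15, 140, 11, 29) 27.5
wrist3 (332, 123, 23, 25) 371.5
wrist3 (0, 69, 62, 170) 1606.5
wrist3 (0, 30, 11, 30) 107.5
top3 (93, 383, 43, 17) 277.0
top3 (255, 377, 73, 23) 822.0
top3 (57, 256, 15, 21) 161.0
top3 (48, 247, 88, 153) 7588.0
top3 (86, 220, 16, 22) 175.0
top3 (266, 208, 22, 30) 245.5
top3 (110, 192, 31, 37) 512.5
top3 (24, 169, 69, 81) 1647.0
top3 (445, 162, 22, 31) 567.0
top3 (477, 161, 21, 31) 551.5
```

Tip a little further with a small jog, then look again.

>>> step_arm(increments=[{"delta_pos": [0,0.3,-1],"dr": [4.3,0,0],"fingers": 1},{"delta_pos": [0,0.3,-1],"dr": [4.3,0,0],"fingers": 1},{"delta_pos": [0,0.6,-1],"dr": [4.3,0,0],"fingers": 1},{"delta_pos": [0,0.3,-1],"dr": [4.3,0,0],"fingers": 1},{"delta_pos": [0,0.3,-1],"dr": [4.3,0,0],"fingers": 1}])

```text
time: 9.82
tool_pos: [0.5197, 0.1578, 0.2472]
tool_rot: [-2.444, 0.001, -3.08]
contact_force: [0.1, -5.4, -9.0]
opening: 0.0118
grip_force: 60.0
```

>>> step_arm(increments=[{"delta_pos": [0,0,0],"dr": [0,0,0],"fingers": 1},{"delta_pos": [0,0,0],"dr": [0,0,0],"fingers": 1},{"delta_pos": [0,0,0],"dr": [0,0,0],"fingers": 1},{"delta_pos": [0,0,0],"dr": [0,0,0],"fingers": 1},{"delta_pos": [0,0,0],"dr": [0,0,0],"fingers": 1}])

```text
time: 10.45
tool_pos: [0.5196, 0.1578, 0.2472]
tool_rot: [-2.444, 0.001, -3.08]
contact_force: [0.5, -5.8, -8.5]
opening: 0.0113
grip_force: 60.0
```

```bash
python3 - <<'E'
from h import *
p,r,s=pose();print(s["time"],p,s["tool_rot"],s["contact_force"],s["torque"])
b=viewer.read_camera("wrist")[:,:,::-1]; a=viewer.read_camera("scene")[:,:,::-1]
c=np.zeros((600,800,3),np.uint8); c[:300,:400]=cv2.resize(b[110:275,380:600],(400,300)); c[:300,400:]=cv2.resize(b[110:275,300:520],(400,300)); c[300:,:400]=cv2.resize(a[200:350,340:540],(400,300))
cv2.imwrite("pics/c4.png",c)
E
```

```text
10.45 [0.52  0.158 0.247] [-2.444  0.001 -3.08 ] [ 0.465 -5.849 -8.471] [-0.333 -0.226  0.274]
```

View pics/c4.png

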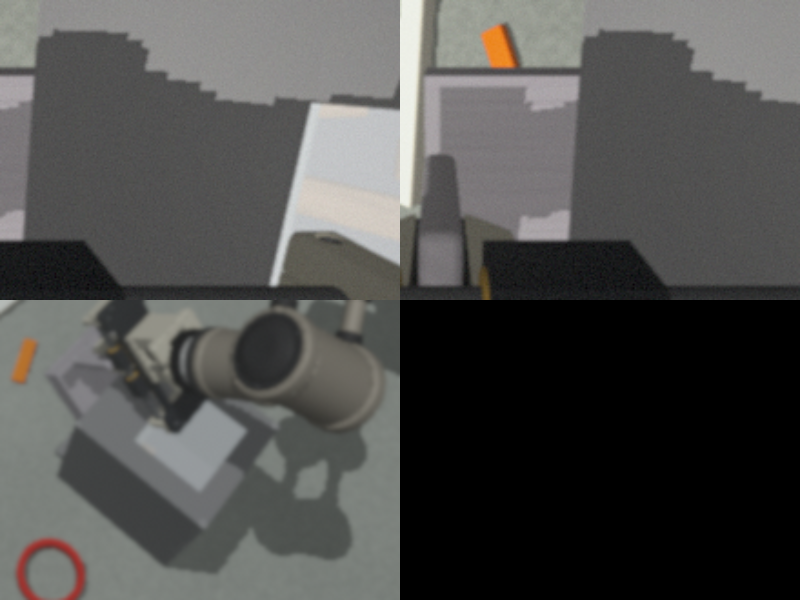

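```bash
python3 - <<'E'
from h import *
for a in((.035,.108,30),(.035,.104,20),(.035,.1,10),(.035,.1,0)):print(delta(*tcp(*a)))
E
```

```text
(array([ 0.03, -0.58,  2.71]), array([-9.96, -0.07, -0.19]))
(array([ 0.03, -0.8 ,  5.56]), array([-19.96,  -0.06,  -0.2 ]))
(array([ 0.02, -0.56,  8.46]), array([-29.96,  -0.04,  -0.2 ]))
(array([ 0.02, -0.13, 11.01]), array([-39.96,  -0.02,  -0.21]))
```

>>> step_arm(increments=[{"delta_pos": [0,-0.3,1.4],"dr": [-5,0,0],"fingers": 1},{"delta_pos": [0,-0.6,2.7],"dr": [-10,0,0],"fingers": 1},{"delta_pos": [0,-0.7,4.1],"dr": [-15,0,0],"fingers": 1},{"delta_pos": [0,-0.8,5.6],"dr": [-20,0,0],"fingers": 1},{"delta_pos": [0,-0.7,7],"dr": [-25,0,0],"fingers": 1}])

```text
time: 11.18
tool_pos: [0.5231, 0.1066, 0.1986]
tool_rot: [-2.881, 0.002, -3.08]
contact_force: [-1.0, -4.6, -8.3]
opening: 0.0116
grip_force: 60.0
```

>>> step_arm(increments=[{"delta_pos": [0,-0.4,1.3],"dr": [-5,0,0],"fingers": 1},{"delta_pos": [0,-0.8,2.6],"dr": [-10,0,0],"fingers": 1},{"delta_pos": [0,-1.2,3.9],"dr": [-15,0,0],"fingers": 1},{"delta_pos": [0,-1.2,3.9],"dr": [-15,0,0],"fingers": 1},{"delta_pos": [0,-1.2,3.9],"dr": [-15,0,0],"fingers": 1}])

```text
time: 11.8
tool_pos: [0.5246, 0.0844, 0.164]
tool_rot: [-3.139, 0.002, -3.08]
contact_force: [0.2, -5.6, -8.4]
opening: 0.0117
grip_force: 60.1
```

>>> step_arm(increments=[{"delta_pos": [0,-1.2,0],"dr": [0,0,0],"fingers": 1},{"delta_pos": [0,-3,0],"dr": [0,0,0],"fingers": 1},{"delta_pos": [0.1,-5.5,0],"dr": [0,0,0],"fingers": 1},{"delta_pos": [0.1,-8,0],"dr": [0,0,0],"fingers": 1},{"delta_pos": [0.1,-10.5,0],"dr": [0,0,0],"fingers": 1}])

```text
time: 12.42
tool_pos: [0.5298, -0.0197, 0.164]
tool_rot: [3.14, 0.002, -3.081]
contact_force: [0.2, -0.5, -2.8]
opening: 0.0114
grip_force: 60.0
```

```bash
python3 - <<'E'
from h import *
p,r,s=pose();print(s["time"],p,s["tool_rot"],s["contact_force"],s["qpos"])
p=viewer.camera_params("wrist");b=viewer.read_camera("wrist")[:,:,::-1]; a=viewer.read_camera("top")[:,:,::-1]
c=np.zeros((600,800,3),np.uint8); c[:360,:576]=cv2.resize(b,(576,360)); c[360:,:400]=cv2.resize(a[160:280,95:295],(400,240))
cv2.imwrite("pics/c5.png",c)
B=np.array([.511,.285,0])
b2=np.radians(53)
y=np.radians(93.7);o=np.array([.53,-.215]) # tray origin target on board
g=o-.064*np.array([np.cos(y),np.sin(y)]);print("grip xy",g)
x,rot=tcp(0,0,0); print(delta([*g,.13],rot),delta([*g,.0837],rot))
E
```

```text
12.425 [ 0.53  -0.02   0.164] [ 3.14   0.002 -3.081] [ 0.215 -0.485 -2.819] [-0.183  0.409  1.607  0.002  1.124 -1.815]
grip xy [ 0.534 -0.279]
(array([  1.09, -25.76,   3.39]), array([ 0.02,  0.13, -0.38])) (array([  1.1 , -25.76,   8.02]), array([ 0.02,  0.13, -0.38]))
```

View pics/c5.png

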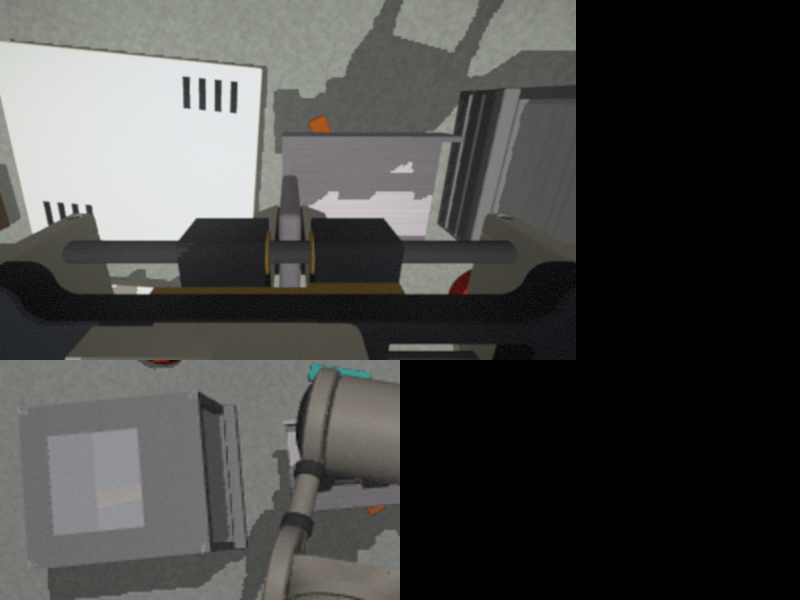

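>>> step_arm(increments=[{"delta_pos": [0.2,-3,0],"dr": [0,0,0],"fingers": 1},{"delta_pos": [0.4,-8,0],"dr": [0,0,0],"fingers": 1},{"delta_pos": [0.6,-13,0],"dr": [0,0,0],"fingers": 1},{"delta_pos": [0.8,-18,0],"dr": [0,0,0],"fingers": 1},{"delta_pos": [1,-22,1],"dr": [0,0,0],"fingers": 1}])

```text
time: 13.15
tool_pos: [0.5336, -0.2409, 0.1544]
tool_rot: [-3.141, 0.004, -3.081]
contact_force: [0.7, 1.0, -3.3]
opening: 0.0117
grip_force: 60.0
```

>>> step_arm(increments=[{"delta_pos": [0.1,-2.5,1],"dr": [0,0,0],"fingers": 1},{"delta_pos": [0.1,-3.8,2.5],"dr": [0,0,0],"fingers": 1},{"delta_pos": [0.1,-3.8,4],"dr": [0,0,0],"fingers": 1},{"delta_pos": [0.1,-3.8,5.5],"dr": [0,0,0],"fingers": 1},{"delta_pos": [0.1,-3.8,6.3],"dr": [0,0,0],"fingers": 1}])

```text
time: 13.78
tool_pos: [0.5338, -0.2754, 0.0888]
tool_rot: [3.14, -0.001, -3.079]
contact_force: [0.2, 0.0, -3.9]
opening: 0.0117
grip_force: 60.0
```

>>> step_arm(increments=[{"delta_pos": [0,0,0.2],"dr": [0,0,0],"fingers": 1},{"delta_pos": [0,0,0.4],"dr": [0,0,0],"fingers": 1},{"delta_pos": [0,0,0.6],"dr": [0,0,0],"fingers": 1},{"delta_pos": [0,0,0.6],"dr": [0,0,0],"fingers": 1},{"delta_pos": [0,0,0.6],"dr": [0,0,0],"fingers": 1}])

```text
time: 14.4
tool_pos: [0.5342, -0.277, 0.0844]
tool_rot: [-3.141, 0.0, -3.08]
contact_force: [0.4, -0.4, -3.3]
opening: 0.0116
grip_force: 60.0
```

>>> step_arm(increments=[{"delta_pos": [0,0,0.05],"dr": [0,0,0],"fingers": 1},{"delta_pos": [0,0,0.1],"dr": [0,0,0],"fingers": 1},{"delta_pos": [0,0,0.1],"dr": [0,0,0],"fingers": 1},{"delta_pos": [0,0,0.1],"dr": [0,0,0],"fingers": 1},{"delta_pos": [0,0,0.1],"dr": [0,0,0],"fingers": 1}])

```text
time: 15.02
tool_pos: [0.5342, -0.277, 0.0837]
tool_rot: [-3.141, 0.0, -3.08]
contact_force: [-2.8, 1.2, 5.3]
opening: 0.0117
grip_force: 60.0
```

>>> step_arm(increments=[{"delta_pos": [0,0,0],"dr": [0,0,0],"fingers": 0.5},{"delta_pos": [0,0,0],"dr": [0,0,0],"fingers": 0.2},{"delta_pos": [0,0,0],"dr": [0,0,0],"fingers": 0},{"delta_pos": [0,0,0],"dr": [0,0,0],"fingers": 0},{"delta_pos": [0,0,0],"dr": [0,0,0],"fingers": 0}])

```text
time: 15.65
tool_pos: [0.5341, -0.2769, 0.0831]
tool_rot: [3.141, 0.0, -3.08]
contact_force: [0.2, -0.0, -0.1]
opening: 0.0457
grip_force: 0.0
```

>>> step_arm(increments=[{"delta_pos": [0,0,-1],"dr": [0,0,0],"fingers": 0},{"delta_pos": [0,0,-4],"dr": [0,0,0],"fingers": 0},{"delta_pos": [0,0,-8],"dr": [0,0,0],"fingers": 0},{"delta_pos": [0,0,-13],"dr": [0,0,0],"fingers": 0},{"delta_pos": [0,0,-17],"dr": [0,0,0],"fingers": 0}])

```text
time: 16.27
tool_pos: [0.5342, -0.277, 0.2563]
tool_rot: [-3.14, 0.002, -3.08]
contact_force: [0.7, -0.2, -0.3]
opening: 0.046
grip_force: 0.0
```

>>> step_arm(increments=[{"delta_pos": [-1,0,0],"dr": [0,0,0],"fingers": 0},{"delta_pos": [4,0,0],"dr": [0,0,0],"fingers": 0},{"delta_pos": [9,0,0],"dr": [0,0,0],"fingers": 0},{"delta_pos": [12,0,0],"dr": [0,0,0],"fingers": 0},{"delta_pos": [12,0,0],"dr": [0,0,0],"fingers": 0}])

```text
time: 16.9
tool_pos: [0.4128, -0.2842, 0.2532]
tool_rot: [3.141, -0.001, -3.082]
contact_force: [1.1, -0.6, 0.9]
opening: 0.0458
grip_force: 0.0
```

```bash
python3 - <<'E'
from h import *
s=robot.observe();print(s["time"],s["tool_pos"],s["contact_force"],np.abs(s["qvel"]).max())
p=viewer.camera_params("top");im=viewer.read_camera("top")[:,:,::-1]
a0=cv2.imread("pics/top0.png")
hsv=cv2.cvtColor(im,cv2.COLOR_BGR2HSV)
for n,lo,hi in(("tan/orange",(5,60,90),(22,255,255)),("red",(0,120,60),(4,255,255)),("blue",(105,120,60),(125,255,255)),("windowtan",(5,12,100),(25,60,255))):
  for q,i in((0,cv2.cvtColor(a0,cv2.COLOR_BGR2HSV)),(1,hsv)):
    m=cv2.inRange(i,lo,hi);m[:, 510:]=0;m[330:]=0;m[:60]=0
    if n=="windowtan": m[:,:110]=0;m[:,185:]=0;m[:185]=0;m[255:]=0
    print(n,q,[cv2.boundingRect(c) for c in cv2.findContours(m,0,2)[0] if cv2.contourArea(c)>12])
# tray on board: non-white region
g=cv2.cvtColor(im,cv2.COLOR_BGR2GRAY)[168:254,314:421];print((g<150).sum())
w=viewer.read_camera("wrist")[:,:,::-1];cv2.imwrite("pics/w9.png",w);cv2.imwrite("pics/t9.png",im)
h=cv2.cvtColor(np.ascontiguousarray(w),cv2.COLOR_BGR2HSV);m=cv2.inRange(h,(8,60,60),(20,255,255));print("wrist",[cv2.boundingRect(c) for c in cv2.findContours(m,0,2)[0] if cv2.contourArea(c)>40])
E
```

```text
16.9 [ 0.413 -0.284  0.253] [ 1.093 -0.632  0.853] 0.05306787674876971
tan/orange 0 [(266, 208, 22, 30), (345, 202, 28, 24), (355, 193, 29, 24), (369, 187, 29, 23), (445, 162, 22, 31), (478, 161, 20, 31)]
tan/orange 1 [(266, 208, 22, 30), (445, 162, 22, 31), (478, 161, 20, 31)]
red 0 [(157, 125, 38, 36)]
red 1 [(157, 125, 38, 36)]
blue 0 [(272, 77, 30, 28)]
blue 1 [(272, 77, 30, 28)]
windowtan 0 []
windowtan 1 [(143, 222, 23, 12)]
1799
wrist [(228, 314, 282, 13), (237, 257, 15, 48), (392, 256, 16, 49), (500, 211, 28, 48)]
```

```bash
python3 - <<'E'
from h import *
print(ray("wrist",[(514,235)],0.005), ray("top",[(277,223)],.005))
b=cv2.cvtColor(cv2.imread("pics/t9.png"),cv2.COLOR_BGR2HSV)
m=((b[...,2]<150)).astype(np.uint8);m[:168]=0;m[254:]=0;m[:,:314]=0;m[:,421:]=0
for c in cv2.findContours(m,0,2)[0]:
  if cv2.contourArea(c)>30:print(cv2.boundingRect(c),ray("top",np.array(cv2.minAreaRect(c)[0]),.03),cv2.minAreaRect(c)[1:])
g=cv2.imread("pics/t9.png",0)[168:254:4,314:421:3]
for r in g:print("".join(" .:-=+*#%@"[::-1][v*9//255] for v in r))
E
```

```text
[[0.506 0.03  0.005]] [[0.505 0.023 0.005]]
(320, 235, 4, 14) [[ 0.453 -0.093  0.03 ]] ((13.0, 3.0), 90.0)
(376, 233, 45, 21) [[ 0.444 -0.291  0.03 ]] ((20.0, 44.0), 90.0)
(340, 228, 57, 21) [[ 0.478 -0.208  0.03 ]] ((17.98868179321289, 58.81352615356445), 71.22196960449219)
(337, 187, 65, 40) [[ 0.536 -0.219  0.03 ]] ((39.612701416015625, 62.20106887817383), 85.2363510131836)
(411, 172, 4, 13) [[ 0.613 -0.335  0.03 ]] ((12.0, 3.0), 90.0)
(404, 171, 4, 15) [[ 0.613 -0.317  0.03 ]] ((14.0, 3.0), 90.0)
@@@@@@@@@@@@@@@@@@@@@@@@@@@@@@@@@@@@
@@@@@@@@@@@@@@@@@@@@@@@@@@@@@@@@@@@@
@@@@@@@@@@@@@@@@@@@@@@@@@@@@@@@@@@@@
@@@@@@@@@@@@@@@@@@@@@@@@@@@@@@@@@@@@
@@@@@@@@@@@@@@@@@@@@@@@@@@@@@@@@@@@@
@@@@@@@@@@@@@@@@@@@@@@@@@@@@@@@@@@@@
@@@@@@@@@@@@@@@@@@@@@@@@@@@@@@@@@@@@
@@@@@@@@@@@@@@@@@@@@@@@@@@@@@@@@@@@@
@@@@@@@@@@@@@@@@@@@@@@@@@@@@@@@@@@@@
@@@@@@@@@@@@@@@@@@@@@@@@@@@@@@@@@@@@
@@@@@@@@@@@@@@@@@@@@@@@@@@@@@@@@@@@@
@@@@@@@@@@@@@@@@@@@@@@@@@@@@@@@@@@@@
@@@@@@@@@@@@@@@@@@@@@@@@@@@@@@@@@@@@
@@@@@@@@@@@@@@@@@@@@@@@@@@@@@@@@@@@@
@@@@@@@@@@@@@@@@@@@@@@@@@@@@@@@@@@@@
@@@@@@@@@@@@@@@@@@@@@@@@@@@@@@@@@@@@
@@@@@@@@@@@@@@@@@@@@@@@@@@@@@@@@@@@@
@@@@@@@@@@@@@@@@@@@@@@@@@@@@@@@@@@@@
@@@@@@@@@@@@@@@@@@@@@@@@@@@@@@@@@@@@
@@@@@@@@@@@@@@@@@@@@@@@@@@@@@@@@@@@@
@@@@@@@@@@@@@@@@@@@@@@@@@@@@@@@@@@@@
@@@@@@@@@@@@@@@@@@@@@@@@@@@@@@@@@@@@<stdin>:8: RuntimeWarning: overflow encountered in scalar multiply
```

The tray is centred at (0.536, -0.219) on the board and is empty. The blob in the wrist view is the orange look-alike, which has not moved.

```bash
python3 -c "
from cell import robot
print(robot.hand_in())"
```

```text
the job is handed in; nothing more can be done
None
```

The job is handed in at about 17 s: the spacers were tipped into the bin (two were seen through its window; the third is gone from the tray and was not seen on the bench), the flap is shut, and the empty tray is level on the white board and released, with the tube, tape roll and carton unmoved in the final image; the rack was not re-checked, but nothing went near it.

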